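# Sweep loose nuts through the gate into the feed slot

## Task

Sweep the three loose hex nuts in the wooden feed tray through its narrow gate with the fingertips, one at a time, so that each is wholly in the metal slot before the next one enters the gate and all three end lying flat in the slot. Only push the nuts along the tray, never lift them; leave the ball bearing lying where it is in the tray and do not disturb the things standing around it.

Things in the scene. Friction and masses are not known exactly. Their poses are not given: they have to be found in the camera images.
- feed_tray: feed tray fixed to the bench: 9 mm plywood base, low wooden fences round a pen, and an open-topped slot between aluminium bars leading out of it. Origin: at bench height under the slot's mouth; +x runs from the pen along the slot (roughly to the robot's right; yaw varies), y across, z up. Pen and slot floor: one level, 9 mm above the bench; fences and bars 14 mm high above that floor.
- pen_mid (a point): middle of the pen on its floor (tray x = -104 mm, y = 0; axes as the tray's). The pen runs from tray x = -195 mm (rear fence) to -12 mm, and y = -92 to 92 mm. At its slot end two straight fences at 45 degrees close in from x = -82, y = +-92 mm to the gate at x = -12, y = +-22 mm.
- slot_mouth (a point): slot's mouth, on its centre line and floor, axes as the tray's. The gate passage is 44 mm wide, from 12 mm before this point to it along x; the slot, also 44 mm wide, goes on to an end stop 125 mm beyond. A nut is wholly in the slot when its centre is over 16 mm beyond this point, and clear of the gate while its centre is over 22 mm before it.
- slot_end (a point): foot of the slot's end stop, on the centre line and floor, 125 mm along x from the slot's mouth; axes as the tray's. The three nuts in a row need at most 102 mm; a later nut may push the earlier ones further along.
- nut_a: hex nut lying flat in the pen of the tray, bright steel; 30 mm across flats, 34 mm across corners, 16 mm high, about 0.07 kg. Origin: centre of its underside; z up. Any of the three nuts may go first, in any order.
- nut_b: hex nut lying flat in the pen of the tray, bright steel; 30 mm across flats, 34 mm across corners, 16 mm high, about 0.07 kg. Origin: centre of its underside; z up. Any of the three nuts may go first, in any order.
- nut_c: hex nut lying flat in the pen of the tray, rusty brown; 30 mm across flats, 34 mm across corners, 16 mm high, about 0.07 kg. Origin: centre of its underside; z up. Any of the three nuts may go first, in any order.
- bearing: ball bearing lying flat in the rear of the pen, a round ring 47 mm in diameter, 14 mm high, too wide for the gate; origin: centre of its underside. To be left where it lies (15 mm at most).
- bush: bystander: bronze bush standing on the bench to the right of the tray, 40 mm in diameter, 45 mm high; origin: centre of its underside
- can: bystander: empty open-topped round can, pale grey, standing on the bench to the left of the tray, 73 mm in diameter, 120 mm high; origin: centre of its underside
- calliper: bystander: vernier calliper lying on the bench to the left of the tray, 200 mm long, 70 mm wide, 14 mm high; origin: centre of its underside

How it is judged:
On the way, in this order (a step that is already met when the one before it is completed fails the run):
1. a first nut is wholly in the slot while the other two are still clear of the gate (((x of nut_a in the frame of slot_mouth between 0.016 and 0.115 m and y of nut_a in the frame of slot_mouth between -0.012 and 0.012 m and z of nut_a in the frame of slot_mouth below 0.004 m and angle between nut_a's own z axis and vertical below 0.12 rad and x of each of nut_b, nut_c in the frame of slot_mouth below -0.022 m) or (x of nut_b in the frame of slot_mouth between 0.016 and 0.115 m and y of nut_b in the frame of slot_mouth between -0.012 and 0.012 m and z of nut_b in the frame of slot_mouth below 0.004 m and angle between nut_b's own z axis and vertical below 0.12 rad and x of each of nut_a, nut_c in the frame of slot_mouth below -0.022 m) or (x of nut_c in the frame of slot_mouth between 0.016 and 0.115 m and y of nut_c in the frame of slot_mouth between -0.012 and 0.012 m and z of nut_c in the frame of slot_mouth below 0.004 m and angle between nut_c's own z axis and vertical below 0.12 rad and x of each of nut_a, nut_b in the frame of slot_mouth below -0.022 m))), for 0.2 s.
2. a second nut is wholly in the slot while the third is still clear of the gate (((x of nut_a in the frame of slot_mouth below -0.022 m and x of nut_b in the frame of slot_mouth between 0.016 and 0.115 m and y of nut_b in the frame of slot_mouth between -0.012 and 0.012 m and z of each of nut_b, nut_c in the frame of slot_mouth below 0.004 m and angle between each of nut_b, nut_c's own z axis and vertical below 0.12 rad and x of nut_c in the frame of slot_mouth between 0.016 and 0.115 m and y of nut_c in the frame of slot_mouth between -0.012 and 0.012 m) or (x of nut_b in the frame of slot_mouth below -0.022 m and x of nut_a in the frame of slot_mouth between 0.016 and 0.115 m and y of nut_a in the frame of slot_mouth between -0.012 and 0.012 m and z of each of nut_a, nut_c in the frame of slot_mouth below 0.004 m and angle between each of nut_a, nut_c's own z axis and vertical below 0.12 rad and x of nut_c in the frame of slot_mouth between 0.016 and 0.115 m and y of nut_c in the frame of slot_mouth between -0.012 and 0.012 m) or (x of nut_c in the frame of slot_mouth below -0.022 m and x of nut_a in the frame of slot_mouth between 0.016 and 0.115 m and y of nut_a in the frame of slot_mouth between -0.012 and 0.012 m and z of each of nut_a, nut_b in the frame of slot_mouth below 0.004 m and angle between each of nut_a, nut_b's own z axis and vertical below 0.12 rad and x of nut_b in the frame of slot_mouth between 0.016 and 0.115 m and y of nut_b in the frame of slot_mouth between -0.012 and 0.012 m))), for 0.2 s.
3. all three nuts are wholly in the slot (x of nut_a in the frame of slot_mouth between 0.016 and 0.115 m and y of nut_a in the frame of slot_mouth between -0.012 and 0.012 m and z of each of nut_a, nut_b, nut_c in the frame of slot_mouth below 0.004 m and angle between each of nut_a, nut_b, nut_c's own z axis and vertical below 0.12 rad and x of nut_b in the frame of slot_mouth between 0.016 and 0.115 m and y of nut_b in the frame of slot_mouth between -0.012 and 0.012 m and x of nut_c in the frame of slot_mouth between 0.016 and 0.115 m and y of nut_c in the frame of slot_mouth between -0.012 and 0.012 m), for 0.2 s.
At the end, for the whole second after the job is handed in: All three nuts lie flat on the slot's floor (within 0.12 rad) and at rest, their centres between 16 and 115 mm beyond the slot's mouth and within 12 mm of its centre line; the bearing is within 15 mm of where it lay (all of step 3 and linear speed of each of nut_a, nut_b, nut_c below 0.01 m/s and distance of bearing from where it was at the start of the episode below 0.015 m); the robot touches nothing.
It fails at once if a nut is lifted more than 10 mm off the tray's floor (z of any of nut_a, nut_b, nut_c in the frame of slot_mouth above 0.01 m).
It fails at once if the bearing is moved more than 15 mm (distance of bearing from where it was at the start of the episode above 0.015 m).
It fails at once if a thing standing round the tray (bush, can, calliper) is moved more than 20 mm (distance of any of bush, can, calliper from where it was at the start of the episode above 0.02 m).
It also fails if it takes over 67 s, if anything falls off the work surface, if the arm or the gripper's body presses on something with over 40 N, if the wrist force passes 120 N, or if a joint passes its speed limit or range.

## Robot

A 7-joint arm with a two-finger parallel gripper is mounted at the origin on a cart in front of the work surface, level with it; the furniture and walls round the work are solid. World frame = base frame: x ahead of the robot, y to its left, z up, the work surface at z = 0. Lengths are in m, angles in rad, forces in N, time in s.
With the tool pointing down it reaches from about 0.35 to 0.9 m from the base axis. Payload 19.9 kg.
Tool frame: the origin (TCP) lies midway between the tips of the shut fingers; the grasp point (between the pads) lies 19 mm behind it; z points along the fingers, y is the line along which they close (so a half turn about z gives the same grasp; the last joint's range is limited). The gripper opens to 94 mm and grips with 3 to 60 N. Pads are 16 mm wide; open, the fingers measure 119 mm over their backs; the gripper's body (75 mm by 177 mm) begins 78 mm behind the grasp point.
Start: joints at [1.282, 0.417, -0.01, 1.614, 0.005, 1.111, -0.053], TCP at [0.153, -0.606, 0.205] pointing down, gripper open.
Joint ranges: [-2.81, 2.81], [-0.39, 2.02], [-1.27, 1.25], [0.06, 2.57], [-1.19, 4.33], [0.19, 2], [-2.82, 2.82]. Speed limits (rad/s): [1.89, 1.89, 2.39, 2.39, 3.01, 3.01, 3.01].

## Interface

Orientations are given as [roll, pitch, yaw] about the fixed x, y, z axes, in that order (R = Rz(yaw) Ry(pitch) Rx(roll)).
In Python, from bench import ctrl gives the robot as it stands.
- The arm moves only by the shell command python3 -m inch 'ROWS' [FORCE]. ROWS is JSON, one flat list of numbers, 5 for each row, row after row: the shift along the tool's x, y, z in cm, then the turn about the tool's z in rad, then the closure in counts, from 0 (fully open) to 255 (shut). A call has 1 to 20 rows; each row shifts and turns the commanded pose from where the row before left it, along the tool's axes as they then stand; what a row does not reach is not made up. A row lasts 1/12 s, in which the tool goes at most 41.7 mm and 7.16 degrees, less where a joint would pass 70% of its speed; a pose out of reach is approached as far as the arm can. A call is refused whole if a number of a shift passes 4.17 or a number of a turn 0.125, either way. A call with a gripper value outside its range is refused whole. The fingers move at their own pace and stop on an object; FORCE is the grip in N (left out, the last holds). Time passes only in rows, so rows that do not move let the fingers close. It gives the time, the measured TCP pose, the force, the opening and the grip force at its end, in the units of the state.
- ctrl.observe(): the state, without advancing time (a new reading comes with each control period).
- ctrl.snapshot(name): name is "side" or "top"; returns a dict with "image" (420x560x3 uint8, red, green, blue), "intrinsics" (3x3 intrinsics, pixels), "camera_from_world" (4x4, takes a point from world to camera coordinates). Camera axes: x right, y down, z forward; pixel columns grow to the right and rows downward; lengths in m; the calibration is good to about 2 mm. A picture is of the moment at which its call begins. There is no depth.
- ctrl.sign_off(): hands the job in; it is judged then, once.
The state is a dict: "clock": time; "qpos": joint angles; "joint_vel": joint speeds; "joint_torque": joint torques, N m; "position": TCP position; "eef_rot": TCP orientation; "force": force on the tool from outside, world axes, zero at the start; "torque": the same for the moment, N m; "grip_width": opening from 0.0 (shut) to 1.0 (fully open); "gripper_force": force on a finger pad.
Only numpy, scipy, OpenCV 4.12 (cv2) and the standard library are available. Lean on these libraries where they do the work, as an engineer would, in place of code of your own. Each camera call takes 0.05 s, during which the arm holds its last target. There are 200 camera calls.

## Working session

There is one attempt and no reset: what is moved stays moved. The work goes in short steps, Python scripts to look and compute and a shell command to move; the robot and the scene stay as the last step left them, time stands still between calls to the robot, and variables do not carry over. Pictures are saved under pics/ and viewed, at most 10 in all, crops included, and the job is handed in when it is done.

```bash
ls; mkdir -p pics; python3 - <<'E'
from bench import ctrl
import cv2
for n in("top","side"):
    s=ctrl.snapshot(n);cv2.imwrite(f"pics/{n}0.png",s["image"][:,:,::-1]);print(s["intrinsics"],s["camera_from_world"])
print(ctrl.observe())
E
```

```text
pics
[[413.26980146   0.         279.26251798]
 [  0.         413.26980146 204.34226573]
 [  0.           0.           1.        ]] [[-1.70954785e-03 -9.99946371e-01  1.02143549e-02  8.04974131e-02]
 [-9.93856927e-01  5.68642858e-04 -1.10671072e-01  5.12519977e-01]
 [ 1.10659329e-01 -1.03408048e-02 -9.93804599e-01  1.20438747e+00]
 [ 0.00000000e+00  0.00000000e+00  0.00000000e+00  1.00000000e+00]]
[[516.78157731   0.         275.15187863]
 [  0.         516.78157731 207.82097638]
 [  0.           0.           1.        ]] [[ 0.99719295 -0.07146684  0.02233174 -0.50746216]
 [-0.02234142 -0.56867244 -0.82226061  0.07063538]
 [ 0.07146381  0.81945356 -0.56867282  1.44695323]
 [ 0.          0.          0.          1.        ]]
{'clock': 0.1, 'qpos': array([ 1.28149552,  0.41791234, -0.01033268,  1.61413353,  0.00472266,
        1.1106872 , -0.05305304]), 'joint_vel': array([-0.00025941, -0.00209374,  0.00010932, -0.00274916, -0.00101429,
       -0.00207218, -0.00083238]), 'joint_torque': array([ 1.66644819e-03, -8.52586770e+01,  6.39309324e-01, -4.26698506e+01,
       -4.89653915e-02,  1.63935096e-02,  1.61346807e-04]), 'position': array([ 0.15320929, -0.60557061,  0.20488071]), 'eef_rot': array([-3.14047988e+00,  9.48285309e-05,  2.47793104e-01]), 'force': array([-0.16190244, -0.04319778,  0.52466733]), 'torque': array([ 0.02055477, -0.00873777,  0.01810037]), 'gripper_force': 0.0, 'grip_width': 0.9984205026229069}
```

View pics/top0.png

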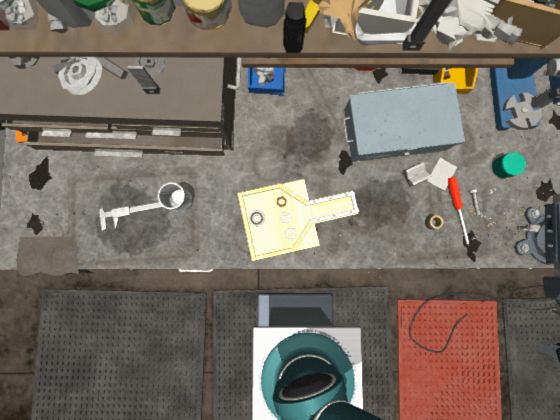

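View pics/side0.png

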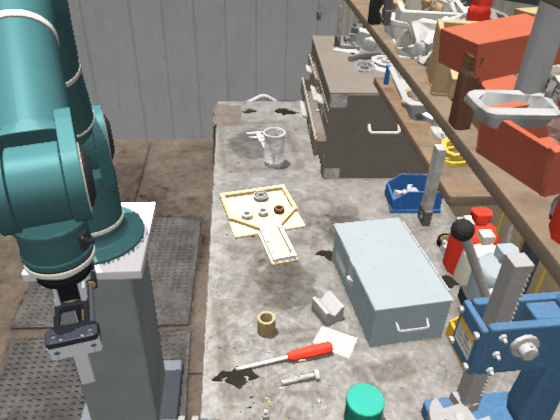

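The top view shows the tray at about x 240–357, y 180–260, with the bearing at (257,218), the rusty nut at (282,201), and bright nuts at (286,216) and (291,233). The slot leads right to (357,203). In the side view the slot runs toward (285,258).

```bash
python3 - <<'E'
import cv2,numpy as np
a=cv2.imread("pics/top0.png")[172:268,232:366];b=cv2.imread("pics/side0.png")[178:274,212:312]
a=cv2.resize(a,None,fx=5,fy=5,interpolation=cv2.INTER_CUBIC)
cv2.imwrite("pics/c0.png",a)
b=cv2.resize(b,None,fx=6,fy=6,interpolation=cv2.INTER_CUBIC);cv2.imwrite("pics/c1.png",b)
E
```

```text
(no output)
```

View pics/c0.png

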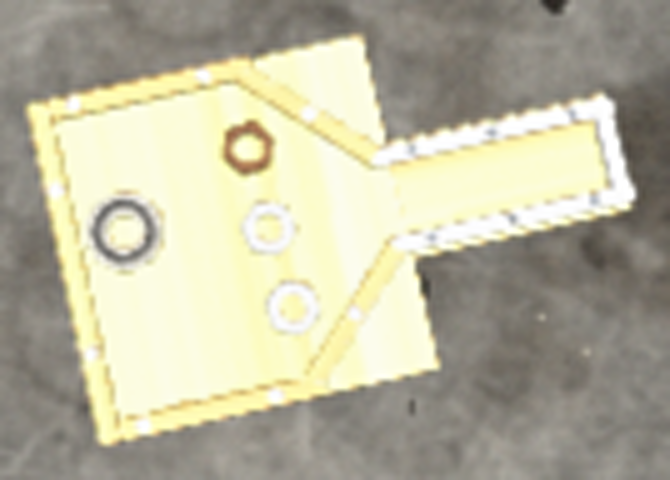

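View pics/c1.png

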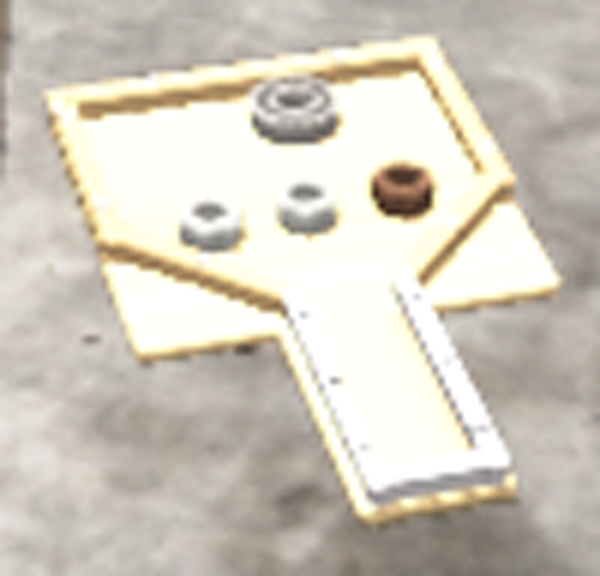

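The crops show crop-pixel landmarks: pen corners at about (52,120), (118,418), (238,82), (302,378), and gate corners at about (373,165), (393,240). The slot's inner end is at (597,122)/(612,190). The nuts are at (247,148) rusty, (269,228) and (293,306), and the bearing is at (124,231). All the nuts lie flat and apart.

```bash
cat > h.py <<'E'
import numpy as np,cv2,json,os
from bench import ctrl
def ray(s,p,z):
    K,T=s["intrinsics"],s["camera_from_world"];R,t=T[:3,:3],T[:3,3]
    c=-R.T@t;d=R.T@np.linalg.inv(K)@np.array([p[0],p[1],1.]);return (c+d*(z-c[2])/d[2])[:2]
def tray(): return tuple(np.array(v) for v in json.load(open("tray.json")))  # origin, x axis
def to_tray(w):
    o,e=tray();d=np.array(w[:2])-o;return np.array([d@e,d@[-e[1],e[0]]])
def to_world(q):
    o,e=tray();return o+q[0]*e+q[1]*np.array([-e[1],e[0]])
def nuts(s):
    """nut/ring centres in tray mm from the top view: white (low sat) and brown blobs within the tray"""
    hsv=cv2.cvtColor(s["image"],cv2.COLOR_RGB2HSV)
    corners=[to_world(q) for q in((-.193,-.088),(-.193,.088),(-.083,.088),(-.018,.023),(.0,.018),(.122,.018),(.122,-.018),(.0,-.018),(-.018,-.023),(-.083,-.088))]
    T,K=s["camera_from_world"],s["intrinsics"]
    P=np.array([K@(T[:3,:3]@np.r_[c,.012]+T[:3,3]) for c in corners]);P=P[:,:2]/P[:,2:]
    up=6;im=cv2.resize(s["image"],None,fx=up,fy=up,interpolation=cv2.INTER_CUBIC)
    roi=np.zeros(im.shape[:2],np.uint8);cv2.fillPoly(roi,[np.int32(P*up)],255)
    h=cv2.cvtColor(im,cv2.COLOR_RGB2HSV);out=[]
    for n,m in(("white",(h[...,1]<32)&(h[...,2]>150)),("brown",(h[...,1]>90)&(h[...,2]<190)),("grey",(h[...,1]<60)&(h[...,2]<150))):
        m=np.uint8(m)*255&roi;cs,_=cv2.findContours(m,cv2.RETR_EXTERNAL,cv2.CHAIN_APPROX_NONE)
        for c in cs:
            if cv2.contourArea(c)<900: continue
            (x,y),r=cv2.minEnclosingCircle(c);q=to_tray(ray(s,((x+.5)/up-.5,(y+.5)/up-.5),.022))
            out.append((n,np.round(q*1000,1),round(r/up*2.8,1)))
    return out
E
python3 - <<'E'
from h import *
s=ctrl.snapshot("top")
L={(52,120):(-.195,.092),(118,418):(-.195,-.092),(238,82):(-.082,.092),(302,378):(-.082,-.092),(373,165):(-.012,.022),(393,240):(-.012,-.022),(597,122):(.125,.022),(612,190):(.125,-.022)}
W=np.array([ray(s,((u+.5)/5-.5+232,(v+.5)/5-.5+172),.02) for u,v in L]);Q=np.array(list(L.values()))
H=(Q-Q.mean(0)).T@(W-W.mean(0));a=np.arctan2(H[0,1]-H[1,0],H[0,0]+H[1,1]);e=np.array([np.cos(a),np.sin(a)])
R=np.array([[e[0],-e[1]],[e[1],e[0]]]);o=W.mean(0)-R@Q.mean(0)
json.dump([o.tolist(),e.tolist()],open("tray.json","w"))
print(o,a,np.round((W-(o+Q@R.T))*1000,1).tolist())
for n in nuts(s):print(n)
for p in((247,148),(269,228),(293,306),(124,231)):print(np.round(1000*to_tray(ray(s,((p[0]+.5)/5-.5+232,(p[1]+.5)/5-.5+172),.02)),1))
print(to_world([-.1,.0]))
E
```

```text
[ 0.49206918 -0.0187562 ] -1.3573220180232113 [[-0.7, 0.5], [1.3, -1.0], [-1.5, -0.9], [0.7, 0.3], [1.7, 1.3], [-0.5, -1.0], [-1.4, -0.2], [0.4, 1.0]]
('white', array([-78.6, -49.7]), 15.2)
('white', array([-81.9,   0.4]), 15.7)
('white', array([5.9, 2.1]), 26.7)
('white', array([-44.2,  -0.5]), 43.6)
('white', array([-161.8,   -0.8]), 85.4)
('brown', array([-84.4,  50.1]), 15.2)
('grey', array([-168.,   17.]), 17.5)
[-84.7  50. ]
[-82.1   0.1]
[-78.2 -48.4]
[-167.2   16.8]
[0.47088352 0.07897388]
```

```bash
python3 -m inch '[0,0,0,-0.125,255, 0,0,0,-0.125,255, 0,0,0,-0.125,255, 0,0,0,-0.125,255, 0,0,0,-0.125,255, 0,0,0,-0.125,255, 0,0,0,-0.125,255, 0,0,0,-0.125,255, 0,0,0,-0.125,255, 0,0,0,-0.125,255, 0,0,0,-0.125,255, 0,0,0,-0.125,255, 0,0,0,-0.036,255, 0,0,0,0,255, 0,0,0,0,255]'
cat > where.py <<'E'
from h import *
import sys
s=ctrl.observe();q=to_tray(s["position"])*1000
# yaw error relative to tool x = tray -x
o,e=tray();y=s["eef_rot"][2]-np.arctan2(-e[1],-e[0])
y=(y+np.pi)%(2*np.pi)-np.pi
print("t",round(s["clock"],2),"tcp tray mm",q.round(1),"z",round(s["position"][2]*1000,1),"dyaw",round(y,3),"F",s["force"].round(1),"w",round(s["grip_width"],2),"rp",s["eef_rot"][:2].round(3),"q7",s["qpos"].round(2))
if "n" in sys.argv:
    for n in nuts(ctrl.snapshot("top")): print(n)
E
python3 where.py
```

```text
clock: 1.4
position: [0.1531, -0.6058, 0.2052]
eef_rot: [3.142, -0.0, 1.782]
force: [0.3, 0.1, 0.2]
grip_width: 0.006
gripper_force: 0.0
t 1.4 tcp tray mm [ 501.9 -455.6] z 205.2 dyaw -0.003 F [0.3 0.1 0.2] w 0.01 rp [ 3.142 -0.   ] q7 [ 1.5   0.43 -0.3   1.61  0.14  1.12  1.37]
```

```bash
python3 -m inch '[1.9,3.3,0,0,255, 1.9,3.3,0,0,255, 1.9,3.3,0,0,255, 1.9,3.3,0,0,255, 1.9,3.3,0,0,255, 1.9,3.3,0,0,255, 1.9,3.3,0,0,255, 1.9,3.3,0,0,255, 1.9,3.3,0,0,255, 1.9,3.3,0,0,255, 3.8,1.2,0,0,255, 3.8,1.2,0,0,255, 3.8,1.2,0,0,255, 3.8,1.2,0,0,255, 3.8,1.2,0,0,255, 3.8,1.2,0,0,255, 3.8,1.2,0,0,255, 3.8,1.2,0,0,255, 3.8,1.2,0,0,255, 3.8,1.2,0,0,255]'; python3 where.py
```

```text
clock: 3.07
position: [0.4724, 0.0482, 0.2057]
eef_rot: [3.141, 0.0, 1.781]
force: [1.5, -0.0, -0.3]
grip_width: 0.007
gripper_force: 0.0
t 3.07 tcp tray mm [-69.6  -5. ] z 205.7 dyaw -0.003 F [ 1.5 -0.  -0.3] w 0.01 rp [3.141 0.   ] q7 [ 0.49  0.21 -0.73  1.96  0.16  1.04 -0.1 ]
```

```bash
python3 -m inch '[1.5,0.2,0,0,255, 1.5,0.2,0,0,255, 1.6,0.1,1,0,255, 0,0,3,0,255, 0,0,3,0,255, 0,0,3,0,255, 0,0,3,0,255, 0,0,2,0,255, 0,0,1,0,255, 0,0,0,0,255, 0,0,0,0,255]'; python3 where.py
```

```text
clock: 3.98
position: [0.468, 0.0927, 0.046]
eef_rot: [-3.142, -0.0, 1.783]
force: [-0.7, -0.2, -0.5]
grip_width: 0.005
gripper_force: 0.0
t 3.98 tcp tray mm [-1.14e+02  1.00e-01] z 46.0 dyaw -0.001 F [-0.7 -0.2 -0.5] w 0.0 rp [-3.142 -0.   ] q7 [ 0.28  0.47 -0.64  2.08  0.42  0.72 -0.42]
```

```bash
python3 -m inch '[0,0,1.5,0,255, 0,0,1.2,0,255, 0,0,0.4,0,255, 0,0,0,0,255, -0.8,0,0,0,255, -0.8,0,0,0,255, -0.8,0,0,0,255, -0.8,0,0,0,255, -0.8,0,0,0,255, -0.8,0,0,0,255, 0,0,0,0,255, 0,0,0,0,255]'; python3 where.py n
```

```text
clock: 4.98
position: [0.478, 0.0449, 0.0145]
eef_rot: [-3.142, -0.0, 1.783]
force: [-0.2, 0.1, -0.1]
grip_width: 0.005
gripper_force: 0.0
t 4.98 tcp tray mm [-65.2  -0.3] z 14.5 dyaw -0.002 F [-0.2  0.1 -0.1] w 0.01 rp [-3.142 -0.   ] q7 [ 0.34  0.53 -0.6   2.09  0.48  0.66 -0.36]
('white', array([-105.7,    2.9]), 45.2)
('white', array([-153.6,    0.2]), 89.2)
('brown', array([-28.9,  26.7]), 104.7)
('grey', array([-167.9,   17.1]), 17.1)
('grey', array([-89.5,   0.4]), 82.0)
```

```bash
python3 -m inch '[-0.8,0,0,0,255, -0.8,0,0,0,255, -0.8,0,0,0,255, -0.8,0,0,0,255, -0.8,0,0,0,255, -0.8,0,0,0,255, -0.8,0,0,0,255, -0.8,0,0,0,255, -0.8,0,0,0,255, 0,0,0,0,255]';python3 where.py;  python3 -m inch '[1,0,0,0,255, 1,0,-1,0,255, 1,0,-3,0,255, 2,3,-3,0,255, 3,3,-3,0,255, 3,3,0,0,255,0,0,0,0,255]'; python3 - <<'E'
from h import *
for n in nuts(s:=ctrl.snapshot("top")): print(n)
cv2.imwrite("pics/t1.png",cv2.resize(s["image"][160:275,222:376,::-1],None,fx=5,fy=5,interpolation=cv2.INTER_CUBIC))
E
python3 where.py
```

```text
clock: 5.87
position: [0.4934, -0.0268, 0.0144]
eef_rot: [-3.141, 0.0, 1.782]
force: [0.6, 0.6, 0.9]
grip_width: 0.004
gripper_force: 0.0
t 5.87 tcp tray mm [ 8.1 -0.4] z 14.4 dyaw -0.002 F [0.6 0.6 0.9] w 0.0 rp [-3.141  0.   ] q7 [ 0.47  0.54 -0.59  2.05  0.47  0.68 -0.21]
clock: 6.45
position: [0.5526, 0.1001, 0.1081]
eef_rot: [3.136, -0.003, 1.791]
force: [-1.0, 1.2, -1.1]
grip_width: 0.009
gripper_force: 0.0
('white', array([-156.8,   -0.5]), 87.6)
('brown', array([-17.7,  35.8]), 121.6)
('grey', array([-168. ,   17.1]), 17.1)
('grey', array([-105.9,    6.8]), 82.4)
t 6.5 tcp tray mm [-100.7   81.8] z 106.7 dyaw 0.006 F [ 0.1  0.3 -0.4] w 0.0 rp [ 3.139e+00 -2.000e-03] q7 [ 0.3   0.5  -0.68  1.85  0.39  0.92 -0.33]
```

View pics/t1.png

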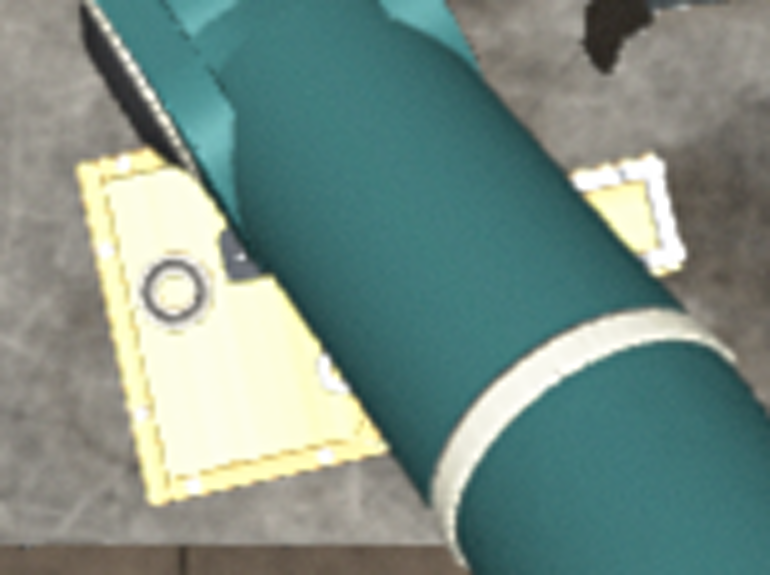

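The arm hides the slot in the top view; the bearing (175,292) is unmoved. I'll use the side view instead.

```bash
python3 - <<'E'
from h import *
s=ctrl.snapshot("side")
cv2.imwrite("pics/s1.png",cv2.resize(s["image"][178:274,212:312,::-1],None,fx=6,fy=6,interpolation=cv2.INTER_CUBIC))
E
```

```text
(no output)
```

View pics/s1.png

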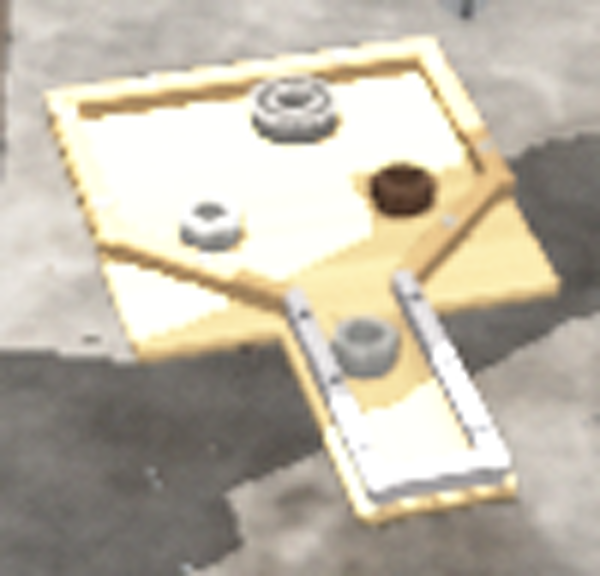

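The side view shows the first nut flat in the slot at (366,345) in the crop, the rusty nut at (402,190), the other bright nut at (211,226), and the bearing unmoved. Next is the rusty nut, pushed diagonally.

```bash
python3 -m inch '[0.2,-0.9,0,0,255, 0,0,0,0.125,255, 0,0,0,0.125,255, 0,0,0,0.125,255, 0,0,0,0.125,255, 0,0,0,0.125,255, 0,0,0,0.125,255, 0,0,2,0.125,255, 0,0,2,0,255, 0,0,1.5,0,255,  0,0,0.5,0,255,0,0,0,0,255,0,0,0,0,255]';python3 where.py
```

```text
clock: 7.63
position: [0.5405, 0.0908, 0.0458]
eef_rot: [-3.141, -0.0, 0.908]
force: [0.5, 0.0, 0.3]
grip_width: 0.003
gripper_force: 0.0
t 7.63 tcp tray mm [-96.8  70.5] z 45.8 dyaw -0.876 F [0.5 0.  0.3] w 0.0 rp [-3.141 -0.   ] q7 [ 0.13  0.53 -0.45  1.92  0.32  0.77 -1.16]
```

```bash
python3 -m inch '[0.5,-0.3,0,0,255, 0,0,1.5,0,255, 0,0,1.2,0,255, 0,0,0.4,0,255, 0,0,0,0,255, -0.8,0,0,0,255, -0.8,0,0,0,255, -0.8,0,0,0,255, -0.8,0,0,0,255, -0.8,0,0,0,255, -0.8,0,0,0,255, -0.8,0,0,0,255, -0.8,0,0,0,255, -0.3,0,0,0,255, 0,0,0,0,255]';python3 where.py;  python3 -m inch '[1,0,0,0,255, 1,0,-1,0,255, 1,0,-3,0,255, 0,0,-1,-0.125,255, 0,0,0,-0.125,255, 0,0,0,-0.125,255, 0,0,0,-0.125,255, 0,0,0,-0.125,255, 0,0,0,-0.125,255, 0,0,0,-0.125,255, 0,0,0,0,255]'
cat > sv.py <<'E'
from h import *
s=ctrl.snapshot("side");up=6
im=cv2.resize(s["image"][178:274,212:312],None,fx=up,fy=up,interpolation=cv2.INTER_CUBIC)
import time;cv2.imwrite("pics/sv%d.png"%time.time(),im[...,::-1])
h=cv2.cvtColor(im,cv2.COLOR_RGB2HSV)
m=np.uint8((h[...,2]<140)&(h[...,1]>75)&((h[...,0]<14)|(h[...,0]>170)))*255
cs,_=cv2.findContours(m,cv2.RETR_EXTERNAL,cv2.CHAIN_APPROX_SIMPLE)
for c in cs:
    if cv2.contourArea(c)>600:
        x,y,w,hh=cv2.boundingRect(c);p=(x+w/2)/up+212-.5,(y+hh/2)/up+178-.5
        print("brown",(x,y,w,hh),(1000*to_tray(ray(s,p,.017))).round(1))
E
python3 sv.py; python3 where.py; ls pics
```

```text
clock: 8.88
position: [0.4999, 0.0432, 0.0141]
eef_rot: [-3.141, 0.0, 0.908]
force: [0.3, 0.2, 0.7]
grip_width: 0.005
gripper_force: 0.0
t 8.88 tcp tray mm [-58.9  20.8] z 14.1 dyaw -0.876 F [0.3 0.2 0.7] w 0.01 rp [-3.141  0.   ] q7 [ 0.21  0.52 -0.43  2.04  0.35  0.65 -1.11]
clock: 9.8
position: [0.5193, 0.0687, 0.0641]
eef_rot: [3.141, -0.001, 1.791]
force: [0.1, -0.7, 0.5]
grip_width: 0.008
gripper_force: 0.0
brown (297, 227, 61, 54) [-39.4   0. ]
t 9.85 tcp tray mm [-79.5  45.1] z 64.1 dyaw -0.002 F [ 0.4 -0.3 -0.6] w 0.0 rp [ 3.142e+00 -1.000e-03] q7 [ 0.35  0.51 -0.67  1.96  0.43  0.81 -0.35]
c0.png
c1.png
s1.png
side0.png
sv1796314721.png
t1.png
top0.png
```

```bash
python3 -m inch '[0,-1.5,0,0,255, 0,-1.5,0,0,255, 0,-1.5,0,0,255, 0,0,1.5,0,255, 0,0,2,0,255, 0,0,1.0,0,255, 0,0,0.5,0,255, 0,0,0,0,255, -0.8,0,0,0,255, -0.8,0,0,0,255, -0.8,0,0,0,255, -0.8,0,0,0,255, -0.8,0,0,0,255, -0.8,0,0,0,255, -0.8,0,0,0,255, -0.8,0,0,0,255, -0.8,0,0,0,255, -0.8,0,0,0,255]';python3 where.py;  python3 -m inch '[-0.5,0,0,0,255,0,0,0,0,255,1,0,0,0,255, 1,0,-1,0,255, 1,0,-3,0,255, 2,0,-1,0,255, 2,-1,0,0,255, 1,-1,0,0,255, 0,0,0,0,255]'; python3 sv.py; python3 where.py; ls -t pics|head -1
```

```text
clock: 11.35
position: [0.492, -0.0207, 0.0142]
eef_rot: [3.142, -0.0, 1.784]
force: [-0.8, 0.6, 0.4]
grip_width: 0.005
gripper_force: 0.7
t 11.35 tcp tray mm [ 1.9 -0.5] z 14.2 dyaw -0.0 F [-0.8  0.6  0.4] w 0.0 rp [ 3.142 -0.   ] q7 [ 0.49  0.55 -0.62  2.06  0.5   0.68 -0.24]
clock: 12.1
position: [0.4541, 0.0522, 0.065]
eef_rot: [-3.141, 0.0, 1.789]
force: [-0.6, 0.5, 0.9]
grip_width: 0.005
gripper_force: 0.0
brown (353, 316, 48, 37) [27.4  5.3]
t 12.15 tcp tray mm [-75.9 -21.1] z 64.9 dyaw 0.003 F [ 1.  -0.8  0.3] w 0.01 rp [3.141 0.   ] q7 [ 0.43  0.42 -0.71  2.11  0.4   0.74 -0.32]
sv1796314734.png
```

View pics/sv1796314734.png

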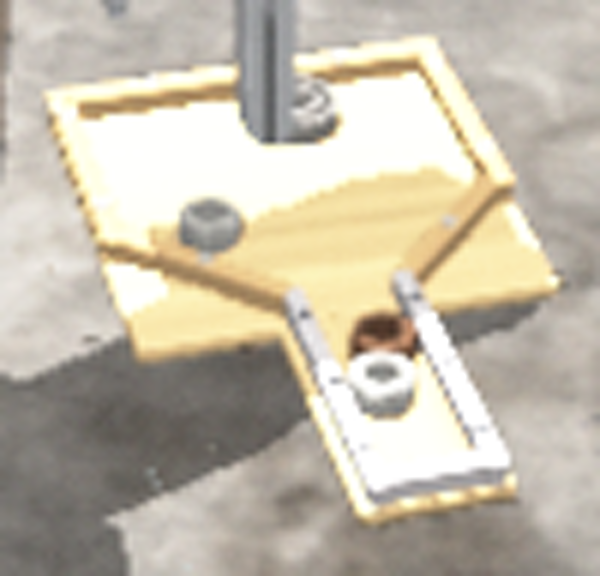

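The second view shows the rusty nut at (383,340) and the bright one at (381,383), both flat in the slot. The last bright nut is untouched at (211,226).

```bash
python3 -m inch '[0.7,-1.7,-1,0,255, 0.7,-1.7,0,0,255, 0.7,-1.7,0,0,255, 0,0,0,-0.125,255, 0,0,0,-0.125,255, 0,0,0,-0.125,255, 0,0,0,-0.125,255, 0,0,0,-0.125,255, 0,0,0,-0.125,255, 0,0,0,-0.125,255, 0,0,1.5,0,255, 0,0,1,0,255, 0,0,0,0,255, 0,0,0,0,255]';python3 where.py
```

```text
clock: 13.32
position: [0.402, 0.0592, 0.0493]
eef_rot: [-3.142, -0.001, 2.659]
force: [-0.0, -0.0, 0.3]
grip_width: 0.004
gripper_force: 0.0
t 13.32 tcp tray mm [-95.3 -71.5] z 49.3 dyaw 0.875 F [-0.  -0.   0.3] w 0.0 rp [-3.142e+00 -1.000e-03] q7 [ 0.57  0.42 -0.91  2.24  0.52  0.7   0.38]
```

```bash
python3 -m inch '[0.2,0,0,0,255, 0,0,1.5,0,255, 0,0,1.5,0,255, 0,0,0.5,0,255, 0,0,0,0,255, -0.8,0,0,0,255, -0.8,0,0,0,255, -0.8,0,0,0,255, -0.8,0,0,0,255, -0.8,0,0,0,255, -0.8,0,0,0,255, -0.8,0,0,0,255, -0.8,0,0,0,255, -0.3,0,0,0,255, 0,0,0,0,255]';python3 where.py;  python3 -m inch '[1,0,0,0,255, 1,0,-1,0,255, 1,0,-3,0,255, 0,0,-1,0.125,255, 0,0,0,0.125,255, 0,0,0,0.125,255, 0,0,0,0.125,255, 0,0,0,0.125,255, 0,0,0,0.125,255, 0,0,0,0.125,255, 0,0,0,0,255]'
python3 sv.py; python3 where.py; cp pics/$(ls -t pics|head -1) pics/s3.png
```

```text
clock: 14.57
position: [0.4603, 0.0283, 0.0141]
eef_rot: [3.141, -0.0, 2.658]
force: [0.2, -0.1, -0.1]
grip_width: 0.005
gripper_force: 0.0
t 14.57 tcp tray mm [-52.7 -21.1] z 14.1 dyaw 0.874 F [ 0.2 -0.1 -0.1] w 0.01 rp [ 3.141 -0.   ] q7 [ 0.54  0.57 -0.8   2.13  0.64  0.7   0.4 ]
clock: 15.48
position: [0.4321, 0.0431, 0.0642]
eef_rot: [-3.141, 0.0, 1.778]
force: [0.4, 1.3, 0.5]
grip_width: 0.001
gripper_force: 0.0
brown (362, 316, 39, 26) [23.9  8.5]
t 15.53 tcp tray mm [-73.  -45.4] z 64.2 dyaw 0.002 F [-0.7  0.9  0.3] w 0.01 rp [-3.141e+00  1.000e-03] q7 [ 0.45  0.38 -0.71  2.17  0.37  0.72 -0.3 ]
```

View pics/s3.png

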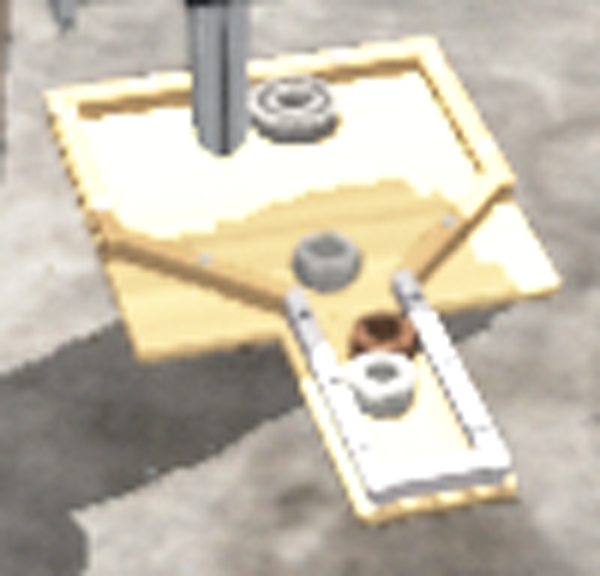

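The third nut is at (327,260), lined up in front of the gate. I'll push it straight in.

```bash
python3 -m inch '[0,1.5,0,0,255, 0,1.5,0,0,255, 0,1.5,0,0,255, 0,0,1.5,0,255, 0,0,2,0,255, 0,0,1.0,0,255, 0,0,0.5,0,255, 0,0,0,0,255, -0.8,0,0,0,255, -0.8,0,0,0,255, -0.8,0,0,0,255, -0.8,0,0,0,255, -0.8,0,0,0,255, -0.8,0,0,0,255, -0.8,0,0,0,255, -0.8,0,0,0,255, -0.8,0,0,0,255, -0.5,0,0,0,255]';python3 where.py;  python3 -m inch '[0,0,0,0,255,0,0,0,0,255,1,0,0,0,255, 1,0,-1,0,255, 1,0,-3,0,255, 2,0,-2,0,255, 2,-1,-2,0,255, 1,-1,0,0,255, 0,0,0,0,255, 0,0,0,0,255]'; python3 sv.py; python3 where.py;  cp pics/$(ls -t pics|head -1) pics/s4.png
```

```text
clock: 17.03
position: [0.4936, -0.0243, 0.0141]
eef_rot: [-3.142, -0.0, 1.783]
force: [-1.0, 1.3, 0.9]
grip_width: 0.007
gripper_force: 1.0
t 17.03 tcp tray mm [5.7 0.3] z 14.1 dyaw -0.001 F [-1.   1.3  0.9] w 0.01 rp [-3.142 -0.   ] q7 [ 0.49  0.55 -0.61  2.05  0.49  0.68 -0.23]
clock: 17.87
position: [0.4565, 0.0518, 0.0948]
eef_rot: [3.141, 0.001, 1.786]
force: [0.6, -0.5, -0.3]
grip_width: 0.006
gripper_force: 0.0
t 17.92 tcp tray mm [-75.9 -19.6] z 94.5 dyaw 0.001 F [-0.6 -0.4 -0.7] w 0.0 rp [3.141 0.   ] q7 [ 0.46  0.36 -0.74  2.09  0.34  0.8  -0.27]
```

View pics/s4.png

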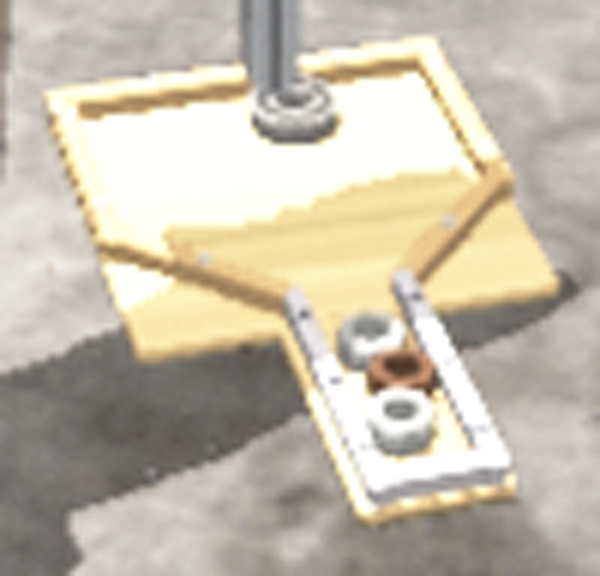

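All three nuts lie flat in the slot at (371,335), (403,372) and (402,418), and the bearing is unmoved. I'll check these positions by ray casting before handing in.

```bash
python3 - <<'E'
from h import *
s=ctrl.snapshot("side");ok=True
for p in((371,326),(404,364),(402,408)):
    q=1000*to_tray(ray(s,((p[0]+.5)/6-.5+212,(p[1]+.5)/6-.5+178),.025));print(q.round(1));ok&=18<q[0]<112
if ok: print(ctrl.sign_off())
E
```

```text
[31.   1.4]
[62.  8.]
[92.2 -2. ]
the job is handed in; nothing more can be done
None
```

All three nuts were swept one at a time through the gate and lie flat in the slot at about 31, 62 and 92 mm past the mouth, the bearing stayed where it lay, and the job was handed in after about 18 s; the judge's verdict was not shown.

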